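Stow the ball tray behind the ratchet shelf stop

TASK

Stow the tray of balls in the ratchet shelf stop by pressing and pushing alone, lifting nothing: press the release pad on the sliding stop and, keeping it pressed, push the stop back along its bar to the end. Then push the tray in between the two upright plates until its long side meets the bar, and push the stop up snug so that the tray is held between the plates with hardly any play. The balls stay in the tray, and everything else stays where it is.

Things in the scene. Friction and masses are not known exactly. Their poses are not given: they have to be found in the camera images.
- rack: fixed part of the ratchet shelf stop, screwed to the shelf: toothed aluminium bar 30 wide, 17.5 high, 413 mm long along own y. Origin: on the shelf, under the bar's centre line; x points from the open front of the bay (robot's side) to the bar, z up. The bar's front face is at x = -15 mm, its dark end cap (28 mm high) at the +y end.
- fixed_plate (a point): top of the fixed end plate on its bay-side face, over the bar's centre line, 60 mm above the shelf (y = -170 mm in the rack's frame). Steel, 4 mm thick, reaching from 75 mm in front of the bar's centre line to 15 mm behind it.
- stop (a joint): sliding stop along the bar, m: the gap between the two plates is 140 mm + this value; 0.135 = fully back at the end cap. A ratchet: pushed towards the fixed plate it clicks over 6 mm teeth (3 to 6 N); it moves back (+y of the rack) only while the release pad is held down (about 2 N). Pushed back with the pad up it jams on a tooth: ease off, press, push again.
- release (a joint): angle of the rocking release lever, rad, 0 = up (pawl in the teeth) to 0.30 = fully pressed; the pawl is clear of the teeth from about 0.12. Sprung: about 2 N on the pad to start, 6 N fully down (pad centre about 8.5 mm lower).
- release_pad (a point): centre of the top of the ribbed black thumb pad, 29 mm across the bar by 32 mm along it, 41 mm above the shelf at rest. It lies over the bar in a slot 43 mm long, open at both sides, between the stop's plate and the dark pivot block, 21.5 mm from each. It tips down on the plate's side. A fingertip in the slot can press it and push the block (back) or the plate (to close).
- stop_plate (a point): top of the sliding stop's upright steel plate, on its bay-side face, over the bar's centre line, 60 mm above the shelf. Plate 4 mm thick, bottom 3 mm above the shelf, reaching from 75 mm in front of the bar's centre line to 15 mm behind it.
- stop_block (a point): top edge of the pivot block's face that looks at the slot, over the bar's centre line, 60 mm above the shelf; the face is 39 mm wide and reaches down to 30 mm. It is 47 mm from the plate's bay-side face; the block is 14 mm thick along the bar.
- tray: loose clear acrylic tray, 79 along own x, 231 along own y, 50 mm high, 3 mm walls, floor and two dividers; about 0.9 kg with its balls, slides at 4 to 8 N. Origin: centre of its underside, z up. Starts on the robot's side of the bay, long sides roughly along the bar and about in line with the opened bay. Home: long side against the bar, origin at x = -54.5 mm in the rack's frame.
- stop_outer (a point): centre of the stop's outer end wall, 31 mm above the shelf, 92 mm from the plate's bay-side face; 39 mm wide, from 20 to 42 mm above the shelf. Pushing it towards the fixed plate also closes the stop.
- ball_a_center (a point): centre of a pink cricket ball of 71 mm diameter in the tray's pocket at tray y = -76 mm; its top is 74 mm above the shelf.
- ball_b_center (a point): centre of the ball in the middle pocket (tray y = 0).
- ball_c_center (a point): centre of the ball in the pocket at tray y = +76 mm.
- bail_a: loose maple bail lying down, 109 mm long along own x, 19 mm thick, origin under its middle; leave alone
- bail_b: the other bail, the same; leave alone
- cone: blue grip cone standing upright, 58 mm wide at the foot, 190 mm high, origin under its foot; leave alone
- bottle: steel bottle with twist cap, 72 mm wide, 236 mm high, origin under its foot; leave alone
- tape: white roll of tape lying flat, 88 mm across, 25 mm high, origin under its middle; leave alone
- oil_tin: tin, 66 mm wide, 125 mm high, origin under its foot; leave alone
Things that resemble listed ones, but are neither listed nor needed, are in the scene too. Leave any green look-alike of the tray alone.

How it is judged:
By the outcome, as a careful person would: the job done as asked, in the order asked, and still so for the second after the job is handed in, with the robot touching nothing.
It also fails if it takes over 61 s, if anything falls off the work surface, if the arm or the gripper's body presses on something with over 40 N, if the wrist force passes 120 N, or if a joint passes its speed limit or range.

ROBOT

A 7-joint arm with a two-finger parallel gripper is mounted at the origin on the work surface. World frame = base frame: x ahead of the robot, y to its left, z up, the work surface at z = 0. Lengths are in m, angles in rad, forces in N, time in s.
With the tool pointing down it reaches from about 0.425 to 1.025 m from the base axis. Payload 9.4 kg.
Tool frame: the origin (TCP) lies at the very end of the fingers, on their centre line; the grasp point (between the pads) lies 19 mm behind it (env.hold_point_z is the distance from the TCP to the grasp point, in m); z points along the fingers, y is the line along which they close (so a half turn about z gives the same grasp; the last joint's range is limited). The gripper opens to 85 mm and grips with 20 to 120 N. Pads are 22 mm wide; open, the fingers measure 114 mm over their backs; the gripper's body (76 mm by 85 mm) begins 54 mm behind the grasp point. The pads swing forward as they close: fully open they stand 13 mm farther back than shut.
Start: joints at [-1.289, 0.599, -0.003, 1.599, 0.002, 0.943, -0.08], TCP at [0.255, 0.679, 0.231] pointing down, gripper open.
Joint ranges: [-2.57, 2.57], [-0.35, 1.97], [-1.29, 1.29], [0.11, 2.56], [-1.05, 4.19], [0.11, 1.86], [-2.63, 2.63]. Speed limits (rad/s): [2.22, 2.22, 3.01, 3.01, 3.14, 3.14, 3.14].

INTERFACE

Orientations are given as a rotation vector (axis times angle).
In Python, from workcell import state, imaging, workorder, env gives the robot as it stands.
- The arm moves only by the tool jog_arm, never from a script. Its argument "rows" is one flat list of numbers, 6 for each row, row after row: the shift along the tool's x, y, z in m, then the turn, a rotation vector about the tool's x, y, z in rad. A call has 1 to 12 rows; each row is the pose to reach, as a shift and turn from the pose commanded when the call began, along the tool's axes at that moment; what a row does not reach only later rows make up. A row lasts 1/12 s, in which the tool goes at most 41.7 mm and 7.16 degrees, less where a joint would pass 70% of its speed; a pose out of reach is approached as far as the arm can. A call with a gripper value outside its range is refused whole. "gripper" is the opening, from 0 (shut) to 1 (fully open), set as the call begins (left out, the last holds). The fingers move at their own pace and stop on an object; "grip_force" is the grip in N (left out, the last holds). Time passes only in rows, so rows that repeat a pose let the fingers close. It gives the time, the measured TCP pose, the force, the opening and the grip force at its end, in the units of the state.
- state(): the state, without advancing time (a new reading comes with each control period).
- imaging.read_camera(name): name is "side" or "top"; returns (picture, depth): 400x640x3 uint8, red, green, blue; 400x640 float32, m along the optical axis (not along the pixel's ray), 0 where there is no reading.
- imaging.camera_model(name): a dict with "camera_matrix" (3x3 intrinsics, pixels), "distortion" ([k1, k2, p1, p2, k3] as OpenCV has them; the pictures are not rectified), "world_from_camera" (4x4, takes a point from camera to world coordinates). Camera axes: x right, y down, z forward; pixel columns grow to the right and rows downward; lengths in m; the calibration is good to about 2 mm. A picture is of the moment at which its call begins. camera_model takes no time and is no camera call.
- workorder.job_done(): hands the job in; it is judged then, once.
Trained networks look in the newest picture that a camera, given by its name, has taken for a name from the list of things; names that differ only in an ending like _2 or _b are one class to them, and where a whole thing is asked for, a point or a joint stands for the part that bears it (a point fixed in the world has none). Each returns a list of dicts, best first, with "confidence" (0 to 1); they miss things now and then, are a little off and sometimes report something else, mostly with a low value. They report only what shows in the picture. A call takes as long as a camera call. They do not tell look-alikes from the thing itself.
- imaging.boxes_of(name, camera): "extent" ([left, top, right, bottom] in pixels, round what is visible of it).
- imaging.pinpoint(name, camera): "point" ([column, row] in pixels: a listed point, or the origin of a listed thing).
The state is a dict: "clock": time; "q": joint angles; "joint_velocities": joint speeds; "tau": joint torques, N m; "ee_pos": TCP position; "eef_rot": TCP orientation; "wrist_force": force on the tool from outside, world axes, zero at the start; "torque": the same for the moment, N m; "opening": opening from 0.0 (shut) to 1.0 (fully open); "finger_force": force on a finger pad.
Only numpy, scipy, OpenCV 4.12 (cv2) and the standard library are available. Lean on these libraries where they do the work, as an engineer would, in place of code of your own. Each camera call takes 0.05 s, during which the arm holds its last target. There are 200 camera calls.

## Working session

There is one attempt and no reset: what is moved stays moved. The work goes in short steps, Python scripts to look and compute and a tool call to move; the robot and the scene stay as the last step left them, time stands still between calls to the robot, and variables do not carry over. Pictures are saved under pics/ and viewed, at most 10 in all, crops included, and the job is handed in when it is done.

Besides the shell and the picture viewer there is one more tool, called after "Request:" as name(argument=value, ...), one argument or row to a line, values as JSON. jog_arm: Moves the arm, as the interface text tells. Its arguments: {"type":"object","properties":{"rows":{"type":"array"},"gripper":{"type":"number"},"grip_force":{"type":"number"}},"required":["rows"]}

```bash
ls; mkdir -p pics; cat > h.py <<'E'
import numpy as np, cv2
from workcell import state, imaging, workorder, env
from scipy.spatial.transform import Rotation as R
def ray(cam,uv,z):
    m=imaging.camera_model(cam);K=np.array(m["camera_matrix"]);D=np.array(m["distortion"]);T=np.array(m["world_from_camera"])
    p=cv2.undistortPoints(np.array([[uv]],float),K,D)[0,0]
    d=T[:3,:3]@np.array([p[0],p[1],1]);o=T[:3,3]
    return o+d*(z-o[2])/d[2]
def proj(cam,P):
    m=imaging.camera_model(cam);T=np.linalg.inv(np.array(m["world_from_camera"]))
    return cv2.projectPoints(np.atleast_2d(np.array(P,float)),cv2.Rodrigues(T[:3,:3])[0],T[:3,3],np.array(m["camera_matrix"]),np.array(m["distortion"]))[0][:,0]
def snap(cam,f):
    p,d=imaging.read_camera(cam);cv2.imwrite("pics/"+f,p[:,:,::-1]);return p,d
E
python3 - <<'E'
from h import *
for c in("top","side"):
    snap(c,c+"0.png"); print(c,np.round(imaging.camera_model(c)["world_from_camera"],2).tolist())
    for n,z in [("rack",0),("tray",0),("fixed_plate",.06),("release_pad",.041),("stop_plate",.06),("stop_block",.06),("stop_outer",.031),("ball_a_center",.0385)]:
        for r in imaging.pinpoint(n,c)[:3]: print(n,round(r["confidence"],2),np.round(r["point"]),np.round(ray(c,r["point"],z),3))
s=state();print(s["clock"],s["ee_pos"],s["eef_rot"],env.hold_point_z)
E
```

```text
pics
top [[-0.02, -0.98, 0.17, 0.27], [-1.0, 0.02, -0.0, -0.01], [-0.0, -0.17, -0.99, 1.34], [0.0, 0.0, 0.0, 1.0]]
rack 0.55 [331. 147.] [ 0.658 -0.058  0.   ]
tray 0.97 [347. 188.] [ 0.53  -0.102  0.   ]
tray 0.77 [380. 265.] [ 0.3   -0.192  0.   ]
fixed_plate 0.94 [392. 138.] [ 0.667 -0.237  0.06 ]
release_pad 0.43 [314. 139.] [ 0.672 -0.008  0.041]
stop_plate 0.93 [323. 139.] [ 0.665 -0.033  0.06 ]
stop_block 0.96 [305. 142.] [0.657 0.02  0.06 ]
stop_outer 0.66 [290. 141.] [0.671 0.066 0.031]
ball_a_center 0.74 [342. 187.] [ 0.527 -0.086  0.038]
ball_a_center 0.67 [368. 186.] [ 0.528 -0.161  0.038]
ball_a_center 0.53 [315. 190.] [ 0.521 -0.007  0.038]
side [[-0.77, -0.33, 0.55, -0.06], [-0.64, 0.42, -0.64, 0.63], [-0.02, -0.84, -0.54, 0.59], [0.0, 0.0, 0.0, 1.0]]
rack 0.62 [289. 194.] [ 0.672 -0.055  0.   ]
tray 0.88 [331. 205.] [ 0.526 -0.087  0.   ]
tray 0.75 [412. 215.] [ 0.31  -0.193  0.   ]
fixed_plate 0.73 [324. 158.] [ 0.673 -0.233  0.06 ]
release_pad 0.6 [278. 190.] [ 0.665 -0.006  0.041]
stop_plate 0.78 [283. 181.] [ 0.668 -0.03   0.06 ]
stop_block 0.75 [225. 312.] [0.39  0.398 0.06 ]
stop_block 0.7 [270. 183.] [0.691 0.    0.06 ]
stop_block 0.46 [280. 190.] [0.634 0.013 0.06 ]
stop_outer 0.61 [261. 202.] [0.669 0.063 0.031]
ball_a_center 0.75 [347. 180.] [ 0.544 -0.191  0.038]
0.9 [0.25459071 0.67883251 0.23127845] [ 5.60484178e-01  3.09114309e+00 -1.09692728e-06] 0.0187
```

```bash
python3 - <<'E'
import cv2
a=cv2.imread("pics/top0.png")[80:320,200:520];cv2.imwrite("pics/t1.png",cv2.resize(a,(800,600),interpolation=2))
a=cv2.imread("pics/side0.png");cv2.imwrite("pics/s1.png",a)
E
```

```text
(no output)
```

View pics/t1.png

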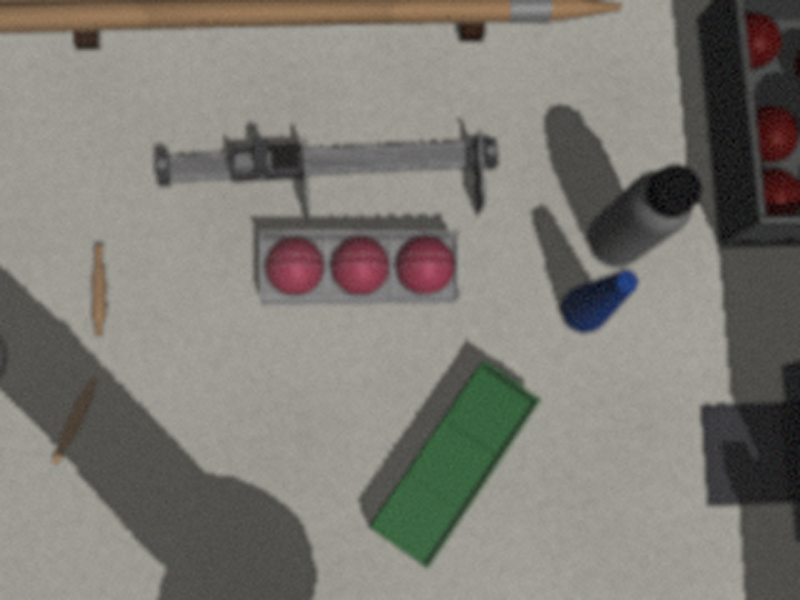

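View pics/s1.png

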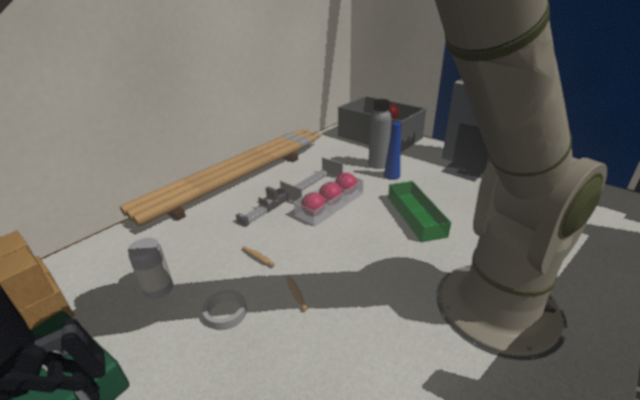

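The top view shows the bar from crop (160,165) to (490,150), with the stop plate at about (300,165) and the fixed plate at about (475,165). The tray with the pink balls is in front of it. The green look-alike is off to the lower right and the wooden bails are on the left. The side view agrees.

```bash
python3 - <<'E'
from h import *
p,d=snap("top","t2.png")
m=imaging.camera_model("top");K=np.array(m["camera_matrix"]);D=np.array(m["distortion"]);T=np.array(m["world_from_camera"])
v,u=np.mgrid[0:400,0:640]
n=cv2.undistortPoints(np.stack([u,v],-1).reshape(-1,1,2).astype(float),K,D)[:,0]
P=np.c_[n,np.ones(len(n))]*d.reshape(-1,1);W=P@T[:3,:3].T+T[:3,3]
X,Y,Z=W.T
c=p.reshape(-1,3).astype(int)
sh=(X>.4)&(X<.6)&(Y>.02)&(Y<.3)&(d.reshape(-1)>0);print("shelf z",np.median(Z[sh]),Z[sh].std())
for lo,hi in((-.21,-.06),(.10,.15)):
    b=(X>.6)&(X<.74)&(Y>lo)&(Y<hi)&(Z>.011)&(Z<.03)
    k=np.polyfit(Y[b],X[b],1);print("bar",b.sum(),k,np.degrees(np.arctan(k[0])),[round(np.median(X[b&(abs(Y-y)<.01)]),4) for y in np.arange(lo+.01,hi,.03)],np.median(Z[b]))
red=(c[:,0]>100)&(c[:,0]-c[:,1]>50)&(X<.62)&(X>.45)&(Z>.05)
print("balls",red.sum())
import scipy.cluster.vq as q
cen,l=q.kmeans2(W[red][:,:2],np.array([[.527,-.01],[.527,-.086],[.527,-.161]]),minit='matrix')
print(cen,np.degrees(np.arctan2(cen[0,1]-cen[2,1],cen[0,0]-cen[2,0])))
for hl in(.045,.033):
    b=(X>.56)&(X<.74)&(Y>-.28)&(Y<.2)&(Z>hl)&(Z<.075)&~red
    hist=np.histogram(Y[b],np.arange(-.28,.2,.01));print([(round(y,2),int(k)) for y,k in zip(hist[1],hist[0]) if k])
for n,z in [("ball_a_center",.0385),("ball_b_center",.0385)]:
  for r in imaging.pinpoint(n,"top"): print(n,r["confidence"],ray("top",r["point"],z))
a=p[125:205,250:410,::-1];cv2.imwrite("pics/t3.png",cv2.resize(a,(800,400),interpolation=2))
E
```

```text
shelf z 0.0005115315683543731 0.0052783181456121184
bar 428 [-0.01235581  0.66539106] -0.7078997365678472 [np.float64(0.6676), np.float64(0.6684), np.float64(0.6681), np.float64(0.6659), np.float64(0.6671)] 0.01613875916243057
bar 143 [-0.04905053  0.66503195] -2.8081375114350324 [np.float64(0.6593), np.float64(0.656)] 0.016939125607891903
balls 840
[[ 0.52233624 -0.01661071]
 [ 0.52074254 -0.09205727]
 [ 0.52012479 -0.16717653]] 89.15852154706066
[(np.float64(-0.24), 70), (np.float64(-0.21), 4), (np.float64(-0.2), 3), (np.float64(-0.19), 3), (np.float64(-0.18), 5), (np.float64(-0.17), 4), (np.float64(-0.16), 5), (np.float64(-0.15), 3), (np.float64(-0.14), 4), (np.float64(-0.13), 3), (np.float64(-0.12), 2), (np.float64(-0.11), 5), (np.float64(-0.1), 6), (np.float64(-0.09), 8), (np.float64(-0.08), 3), (np.float64(-0.07), 4), (np.float64(-0.06), 3), (np.float64(-0.05), 5), (np.float64(-0.04), 22), (np.float64(-0.03), 34), (np.float64(-0.02), 8), (np.float64(-0.01), 9), (np.float64(0.0), 5), (np.float64(0.01), 27), (np.float64(0.02), 46), (np.float64(0.03), 1), (np.float64(0.05), 1)]
[(
[... 209 characters left out ...]
, 7), (np.float64(-0.13), 8), (np.float64(-0.12), 7), (np.float64(-0.11), 8), (np.float64(-0.1), 9), (np.float64(-0.09), 12), (np.float64(-0.08), 6), (np.float64(-0.07), 10), (np.float64(-0.06), 10), (np.float64(-0.05), 9), (np.float64(-0.04), 26), (np.float64(-0.03), 40), (np.float64(-0.02), 44), (np.float64(-0.01), 45), (np.float64(0.0), 39), (np.float64(0.01), 38), (np.float64(0.02), 50), (np.float64(0.03), 3), (np.float64(0.04), 1), (np.float64(0.05), 13), (np.float64(0.06), 5), (np.float64(0.13), 1), (np.float64(0.14), 1)]
ball_a_center 0.62 [ 0.52544181 -0.16198393  0.0385    ]
ball_b_center 0.76 [ 0.52280395 -0.08796478  0.0385    ]
ball_b_center 0.2 [0.42871497 0.36267347 0.0385    ]
```

View pics/t3.png

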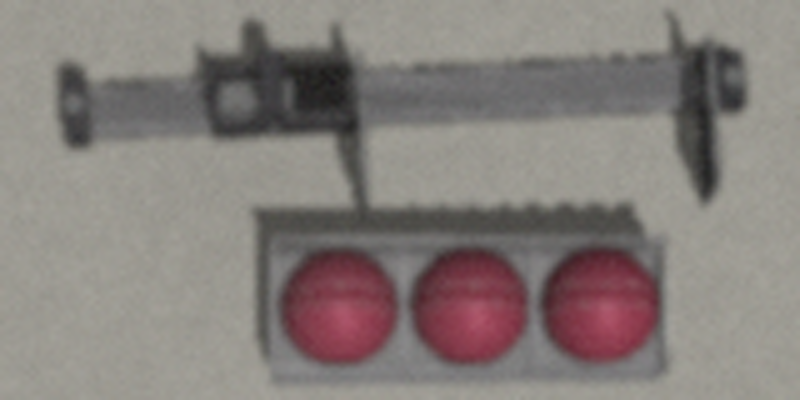

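```bash
python3 - <<'E'
from h import *
g=lambda x,y,z:ray("top",(250+x/5-.4,125+y/5-.4),z)
def L(n,a,b,z):
    A,B=g(*a,z),g(*b,z);print(n,A.round(4),B.round(4),"yaw",np.degrees(np.arctan2(-(A-B)[0],(A-B)[1])).round(2))
L("back",(100,82),(660,57),.0175);L("front",(95,138),(670,110),.005)
L("trayfront",(272,380),(662,374),.0);L("trayfronttop",(272,380),(662,374),.05);L("traybacktop",(272,238),(662,238),.05)
print("cap",g(60,105,.02),g(90,105,.028))
print("fp tip",g(705,203,.0),g(680,110,.06),g(672,15,.06), "sp",g(365,208,.003),g(345,25,.06),g(355,130,.06))
print("block",g(252,20,.06),g(245,135,.06),g(288,130,.041),"outer",g(203,130,.04))
E
```

```text
back [0.6772 0.1275 0.0175] [ 0.6859 -0.2122  0.0175] yaw 1.47
front [0.6457 0.1318 0.005 ] [ 0.6561 -0.2185  0.005 ] yaw 1.7
trayfront [0.4951 0.0266 0.    ] [ 0.4938 -0.2068  0.    ] yaw -0.31
trayfronttop [0.4865 0.025  0.05  ] [ 0.4853 -0.1996  0.05  ] yaw -0.31
traybacktop [0.5703 0.0238 0.05  ] [ 0.5657 -0.2033  0.05  ] yaw -1.17
cap [0.66253259 0.15136517 0.02      ] [0.65969412 0.1323264  0.028     ]
fp tip [ 0.59856997 -0.23782708  0.        ] [ 0.63987447 -0.21598577  0.06      ] [ 0.69809765 -0.21414901  0.06      ] sp [ 0.59881434 -0.03127509  0.003     ] [ 0.69559794 -0.02129685  0.06      ] [ 0.63147944 -0.0257988   0.06      ]
block [0.69987798 0.03333863 0.06      ] [0.62984693 0.03829897 0.06      ] [0.63775707 0.01363423 0.041     ] outer [0.63915651 0.06395964 0.04      ]
```

```bash
cat >> h.py <<'E'
YAW=np.radians(1.5)
ex=np.array([np.cos(YAW),np.sin(YAW),0]);ey=np.array([-np.sin(YAW),np.cos(YAW),0])
def go(p,xang):
    s=state();M=R.from_rotvec(s["eef_rot"]).as_matrix();a=np.radians(xang)
    x=np.array([np.cos(a),np.sin(a),0]);z=np.array([0,0,-1.]);G=np.c_[x,np.cross(z,x),z]
    print("shift",(M.T@(np.array(p)-s["ee_pos"])).round(4),"turn",R.from_matrix(M.T@G).as_rotvec().round(4),"ee",s["ee_pos"].round(4),"f",np.round(s["wrist_force"],1),"t",s["clock"])
E
python3 -c "
from h import *
go([.6655,-.001,.16],91.5)"
```

```text
shift [-0.6235 -0.4922  0.0713] turn [1.0000e-04 0.0000e+00 1.1858e+00] ee [0.2546 0.6788 0.2313] f [-0.1  0.4  0.2] t 1.05
```

Request:
jog_arm(
  rows=[-0.6235,-0.4922,0.0713,0,0,1.186,-0.6235,-0.4922,0.0713,0,0,1.186,-0.6235,-0.4922,0.0713,0,0,1.186,-0.6235,-0.4922,0.0713,0,0,1.186,-0.6235,-0.4922,0.0713,0,0,1.186,-0.6235,-0.4922,0.0713,0,0,1.186,-0.6235,-0.4922,0.0713,0,0,1.186,-0.6235,-0.4922,0.0713,0,0,1.186,-0.6235,-0.4922,0.0713,0,0,1.186,-0.6235,-0.4922,0.0713,0,0,1.186,-0.6235,-0.4922,0.0713,0,0,1.186,-0.6235,-0.4922,0.0713,0,0,1.186],
  gripper=0,
)

```text
clock: 2.05
ee_pos: [0.513, 0.2512, 0.1866]
eef_rot: [2.192, 2.25, 0.001]
wrist_force: [1.0, 0.8, -0.1]
opening: -0.002
finger_force: 0.0
```

```bash
python3 -c "
from h import *
go([.6655,-.001,.12],91.5)"
```

```text
shift [-0.2561  0.1458  0.0667] turn [ 0.0005 -0.0002  0.    ] ee [0.513  0.2512 0.1866] f [ 1.   0.8 -0.1] t 2.05
```

Request:
jog_arm(
  rows=[-0.252,0.143,0.065,0,0,0,-0.252,0.143,0.065,0,0,0,-0.252,0.143,0.065,0,0,0,-0.252,0.143,0.065,0,0,0,-0.252,0.143,0.065,0,0,0,-0.252,0.143,0.065,0,0,0,-0.252,0.143,0.065,0,0,0,-0.252,0.143,0.065,0,0,0,-0.252,0.143,0.065,0,0,0,-0.252,0.143,0.065,0,0,0],
)

```text
clock: 2.88
ee_pos: [0.6615, 0.0045, 0.1213]
eef_rot: [-2.193, -2.249, 0.0]
wrist_force: [-0.3, 1.1, 0.2]
opening: 0.004
finger_force: 0.0
```

```bash
python3 - <<'E'
from h import *
p,d=snap("side","s2.png")
for n,z in [("release_pad",.041),("stop_plate",.06),("stop_block",.06),("stop_outer",.031),("fixed_plate",.06)]:
  for c in("side","top"):
    if c=="top" and n=="release_pad": q,_=snap("top","t4.png")
    for r in imaging.pinpoint(n,c)[:2]: print(n,c,round(r["confidence"],2),np.round(r["point"]),np.round(ray(c,r["point"],z),3))
s=state();print(proj("side",s["ee_pos"]),proj("top",s["ee_pos"]))
go([.6655,.003,.055],91.5)
a=p[100:250,200:400,::-1];cv2.imwrite("pics/s2c.png",cv2.resize(a,(800,600),interpolation=2))
E
```

```text
release_pad side 0.6 [278. 190.] [ 0.665 -0.006  0.041]
stop_plate side 0.62 [282. 183.] [ 0.663 -0.023  0.06 ]
stop_plate top 0.63 [321. 138.] [ 0.671 -0.027  0.06 ]
stop_block side 0.82 [270. 184.] [0.684 0.007 0.06 ]
stop_block side 0.57 [296. 294.] [0.317 0.28  0.06 ]
stop_block top 0.56 [305. 140.] [0.664 0.019 0.06 ]
stop_block top 0.45 [390. 135.] [ 0.675 -0.23   0.06 ]
stop_outer side 0.91 [264. 203.] [0.657 0.061 0.031]
fixed_plate side 0.68 [324. 157.] [ 0.681 -0.239  0.06 ]
fixed_plate side 0.55 [294. 194.] [0.588 0.005 0.06 ]
fixed_plate top 0.77 [394. 136.] [ 0.673 -0.242  0.06 ]
[[273.99034351 167.87433816]] [[309.505351   134.28135595]]
shift [-0.0018  0.0037  0.0667] turn [ 0.0001 -0.      0.0001] ee [0.6617 0.0047 0.1217] f [ 0.1  1.2 -0.1] t 3.4833
```

View pics/s2c.png

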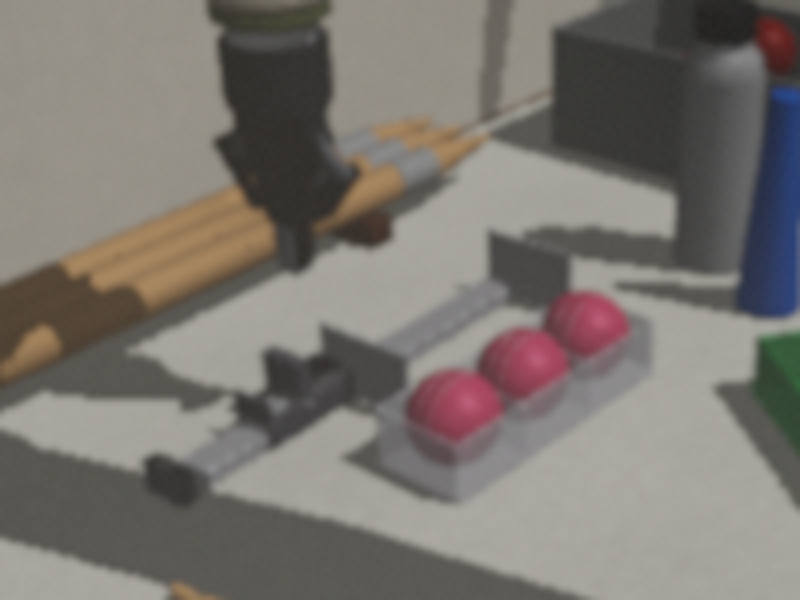

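Request:
jog_arm(
  rows=[-0.0065,0.0035,0.03,0,0,0,-0.0065,0.0035,0.06,0,0,0,-0.0065,0.0035,0.074,0,0,0,-0.0065,0.0035,0.074,0,0,0,-0.0065,0.0035,0.074,0,0,0,-0.0065,0.0035,0.074,0,0,0],
)

```text
clock: 3.98
ee_pos: [0.6661, -0.0019, 0.0487]
eef_rot: [2.192, 2.25, 0.001]
wrist_force: [0.1, -0.4, 0.7]
opening: -0.001
finger_force: 0.0
```

Request:
jog_arm(
  rows=[0.003,0,0,0,0,0,0.005,0,0,0,0,0,0.005,0,0,0,0,0,0.005,0,0,0,0,0],
)

```text
clock: 4.32
ee_pos: [0.6656, 0.0035, 0.0484]
eef_rot: [2.191, 2.25, 0.002]
wrist_force: [-0.4, -0.3, 0.0]
opening: 0.004
finger_force: 0.0
```

Request:
jog_arm(
  rows=[0,0,0.005,0,0,0,0,0,0.008,0,0,0,0,0,0.009,0,0,0,0,0,0.009,0,0,0],
)

```text
clock: 4.65
ee_pos: [0.6655, 0.0026, 0.0387]
eef_rot: [2.193, 2.249, 0.0]
wrist_force: [-1.6, 0.3, 7.9]
opening: 0.001
finger_force: 3.8
```

Request:
jog_arm(
  rows=[0,0,0.001,0,0,0,0,0,0.002,0,0,0,0,0,0.002,0,0,0],
)

```text
clock: 4.9
ee_pos: [0.6656, 0.0023, 0.0372]
eef_rot: [2.193, 2.249, 0.0]
wrist_force: [-2.0, -0.9, 9.6]
opening: -0.003
finger_force: 5.1
```

Request:
jog_arm(
  rows=[0.003,0,0.0005,0,0,0,0.006,0,0.0005,0,0,0,0.01,0,0.0005,0,0,0,0.014,0,0.0005,0,0,0,0.014,0,0.0005,0,0,0],
)

```text
clock: 5.32
ee_pos: [0.6652, 0.0174, 0.0368]
eef_rot: [2.192, 2.25, 0.001]
wrist_force: [-1.3, -0.1, 10.2]
opening: 0.002
finger_force: 4.7
```

Request:
jog_arm(
  rows=[0.005,0,0,0,0,0,0.01,0,0,0,0,0,0.015,0,0,0,0,0,0.02,0,0,0,0,0,0.025,0,0,0,0,0,0.03,0,0,0,0,0,0.03,0,0,0,0,0],
)

```text
clock: 5.9
ee_pos: [0.6642, 0.0478, 0.0368]
eef_rot: [-2.192, -2.251, -0.001]
wrist_force: [-1.6, 0.6, 9.4]
opening: -0.002
finger_force: 4.3
```

Request:
jog_arm(
  rows=[0.005,0,0,0,0,0,0.01,0,0,0,0,0,0.014,0,0,0,0,0,0.017,0,0,0,0,0,0.02,0,0,0,0,0,0.02,0,0,0,0,0],
)

```text
clock: 6.4
ee_pos: [0.6637, 0.0673, 0.0368]
eef_rot: [2.192, 2.25, 0.001]
wrist_force: [-2.1, 0.5, 9.7]
opening: 0.001
finger_force: 4.7
```

Request:
jog_arm(
  rows=[0.002,0,0,0,0,0,0.004,0,0,0,0,0,0.006,0,0,0,0,0,0.008,0,0,0,0,0,0.008,0,0,0,0,0],
)

```text
clock: 6.82
ee_pos: [0.6635, 0.0734, 0.0371]
eef_rot: [2.193, 2.248, -0.001]
wrist_force: [-3.2, -3.9, 12.7]
opening: 0.002
finger_force: 6.5
```

Request:
jog_arm(
  rows=[0.002,0,0,0,0,0,0.004,0,0,0,0,0,0.006,0,0,0,0,0,0.006,0,0,0,0,0],
)

```text
clock: 7.15
ee_pos: [0.6636, 0.0748, 0.038]
eef_rot: [2.194, 2.242, -0.005]
wrist_force: [-4.8, -14.7, 22.5]
opening: -0.001
finger_force: 12.0
```

Request:
jog_arm(
  rows=[-0.004,0,-0.003,0,0,0,-0.007,0,-0.01,0,0,0,-0.009,0,-0.03,0,0,0,-0.009,0,-0.07,0,0,0,-0.009,0,-0.09,0,0,0,-0.009,0,-0.1,0,0,0],
)

```text
clock: 7.65
ee_pos: [0.6648, 0.072, 0.1391]
eef_rot: [2.191, 2.248, 0.005]
wrist_force: [-0.3, 0.6, -0.7]
opening: -0.002
finger_force: 0.0
```

```bash
python3 - <<'E'
from h import *
p,d=snap("top","t5.png");snap("side","s5.png")
for n,z in [("release_pad",.041),("stop_plate",.06),("stop_block",.06),("stop_outer",.031),("fixed_plate",.06),("ball_a_center",.0385),("tray",0)]:
  for c in("side","top"):
    for r in imaging.pinpoint(n,c)[:3]: print(n,c,round(r["confidence"],2),np.round(r["point"]),np.round(ray(c,r["point"],z),3))
# behind the tray, tool x along rack x
go([.44,-.092,.14],1.5)
a=cv2.imread("pics/s5.png")[100:250,200:400];cv2.imwrite("pics/s5c.png",cv2.resize(a,(800,600),interpolation=2))
E
```

```text
release_pad side 0.63 [224. 312.] [0.406 0.391 0.041]
release_pad side 0.58 [260. 201.] [0.662 0.072 0.041]
release_pad top 0.53 [290. 142.] [0.666 0.063 0.041]
stop_plate side 0.87 [266. 192.] [0.663 0.045 0.06 ]
stop_plate side 0.63 [324. 158.] [ 0.674 -0.231  0.06 ]
stop_plate top 0.67 [293. 140.] [0.666 0.055 0.06 ]
stop_block side 0.6 [253. 197.] [0.67  0.087 0.06 ]
stop_block side 0.55 [244. 216.] [0.615 0.167 0.06 ]
stop_block top 0.81 [282. 142.] [0.659 0.087 0.06 ]
stop_outer side 0.74 [243. 212.] [0.669 0.131 0.031]
stop_outer top 0.54 [267. 147.] [0.655 0.134 0.031]
fixed_plate side 0.97 [324. 157.] [ 0.676 -0.238  0.06 ]
fixed_plate top 0.69 [394. 138.] [ 0.665 -0.243  0.06 ]
ball_a_center side 0.69 [344. 183.] [ 0.537 -0.168  0.038]
ball_a_center top 0.65 [370. 186.] [ 0.527 -0.167  0.038]
tray side 0.91 [411. 216.] [ 0.308 -0.186  0.   ]
tray side 0.74 [330. 204.] [ 0.533 -0.094  0.   ]
tray top 0.85 [381. 266.] [ 0.298 -0.196  0.   ]
tray top 0.67 [342. 188.] [ 0.53  -0.087  0.   ]
shift [-0.1581 -0.2277 -0.0039] turn [0.0000e+00 1.0000e-04 1.5706e+00] ee [0.6635 0.072  0.136 ] f [ 0.7 -0.1  0.7] t 8.45
```

View pics/s5c.png

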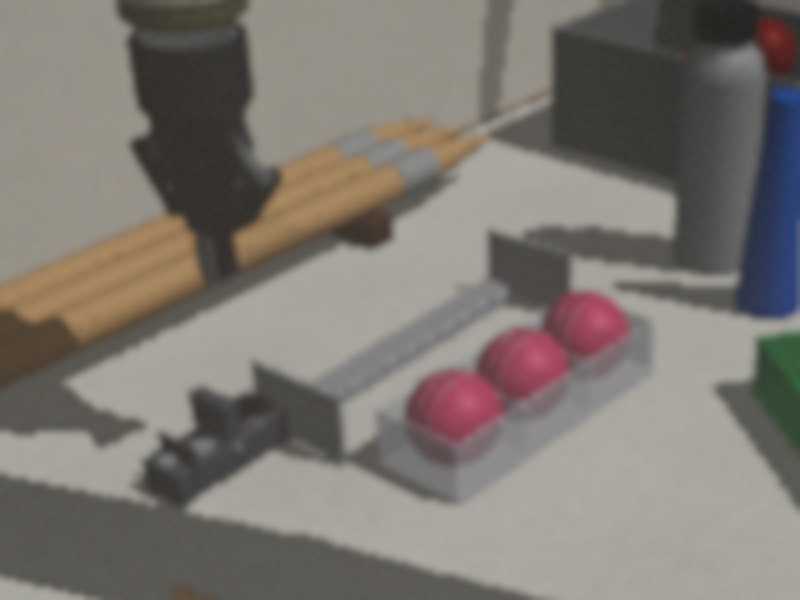

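Request:
jog_arm(
  rows=[-0.158,-0.2277,-0.004,0,0,1.571,-0.158,-0.2277,-0.004,0,0,1.571,-0.158,-0.2277,-0.004,0,0,1.571,-0.158,-0.2277,-0.004,0,0,1.571,-0.158,-0.2277,-0.004,0,0,1.571,-0.158,-0.2277,-0.004,0,0,1.571,-0.158,-0.2277,-0.004,0,0,1.571,-0.158,-0.2277,-0.004,0,0,1.571,-0.158,-0.2277,-0.004,0,0,1.571,-0.158,-0.2277,-0.004,0,0,1.571,-0.158,-0.2277,-0.004,0,0,1.571,-0.158,-0.2277,-0.004,0,0,1.571],
  gripper=0.6,
)

```text
clock: 9.45
ee_pos: [0.4402, -0.0919, 0.1404]
eef_rot: [-3.138, -0.142, -0.002]
wrist_force: [0.5, -0.2, -0.5]
opening: 0.598
finger_force: 0.0
```

```bash
python3 -c "
from h import *
go([.44,-.092,.012],1.5);print(state()['q'])"
```

```text
shift [-4.000e-04  1.000e-04  1.284e-01] turn [-0.0001 -0.001   0.0643] ee [ 0.4402 -0.0919  0.1404] f [ 0.5 -0.2 -0.5] t 9.45
[-0.36802222  0.50559375  0.64320477  2.32711181 -0.66682485  0.4895615
 -0.66109784]
```

Request:
jog_arm(
  rows=[0,0,0.04,0,0,0.064,0,0,0.08,0,0,0.064,0,0,0.11,0,0,0.064,0,0,0.128,0,0,0.064,0,0,0.128,0,0,0.064,0,0,0.128,0,0,0.064],
)

```text
clock: 9.95
ee_pos: [0.4398, -0.0927, 0.0118]
eef_rot: [3.141, 0.049, -0.001]
wrist_force: [-0.2, -0.2, 0.6]
opening: 0.601
finger_force: 0.0
```

Request:
jog_arm(
  rows=[0.01,0,0,0,0,0,0.02,0,0,0,0,0,0.025,0,0,0,0,0,0.03,0,0,0,0,0,0.034,0.001,0,0,0,0,0.038,0.001,0,0,0,0,0.042,0.002,0,0,0,0,0.046,0.002,0,0,0,0,0.05,0.003,0,0,0,0,0.054,0.003,0,0,0,0,0.058,0.004,0,0,0,0,0.06,0.004,0,0,0,0],
)

```text
clock: 10.95
ee_pos: [0.4965, -0.0935, 0.0122]
eef_rot: [-3.139, -0.051, 0.008]
wrist_force: [-11.8, -0.2, 9.4]
opening: 0.602
finger_force: 5.7
```

```bash
cat > look.py <<'E'
from h import *
import sys
p,d=snap("top",sys.argv[1]);snap("side","s"+sys.argv[1])
m=imaging.camera_model("top");K=np.array(m["camera_matrix"]);D=np.array(m["distortion"]);T=np.array(m["world_from_camera"])
v,u=np.mgrid[0:400,0:640];n=cv2.undistortPoints(np.stack([u,v],-1).reshape(-1,1,2).astype(float),K,D)[:,0]
W=(np.c_[n,np.ones(len(n))]*d.reshape(-1,1))@T[:3,:3].T+T[:3,3];c=p.reshape(-1,3).astype(int)
X,Y,Z=W.T;red=(c[:,0]>100)&(c[:,0]-c[:,1]>50)&(X<.7)&(X>.45)&(Z>.05)&(Y>-.25)
print(red.sum(),"x",X[red].min(),X[red].max(),"y",np.percentile(Y[red],[1,99]),"center",W[red].mean(0))
for nme,z in [("tray",0),("stop_plate",.06),("ball_a_center",.0385)]:
  for cc in("side","top"):
    for r in imaging.pinpoint(nme,cc)[:3]: print(nme,cc,round(r["confidence"],2),np.round(ray(cc,r["point"],z),3))
s=state();print(s["ee_pos"],s["wrist_force"],s["clock"])
a=p[115:215,240:440,::-1];b=cv2.imread("pics/s"+sys.argv[1])[130:230,200:400]
cv2.imwrite("pics/c"+sys.argv[1],np.vstack([cv2.resize(a,(600,300),interpolation=2),cv2.resize(b,(600,300),interpolation=2)]))
E
python3 look.py t6.png
```

```text
11 x 0.5219084679318181 0.5382000794414014 y [-0.19282326 -0.18348872] center [ 0.5301986  -0.18893804  0.05441355]
tray side 0.85 [ 0.556 -0.096  0.   ]
tray side 0.67 [ 0.311 -0.186  0.   ]
tray top 0.69 [ 0.297 -0.195  0.   ]
stop_plate side 0.66 [0.657 0.04  0.06 ]
stop_plate side 0.43 [0.539 0.452 0.06 ]
stop_plate top 0.18 [0.357 0.238 0.06 ]
ball_a_center top 0.37 [ 0.556 -0.165  0.038]
[ 0.49688718 -0.09352348  0.0122033 ] [-7.94410293  0.99062194  6.13899204] 11.35
```

View pics/ct6.png

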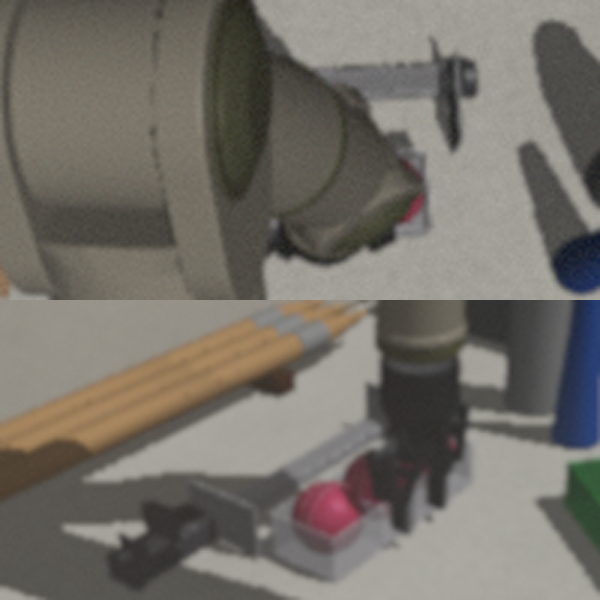

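The tray moves, but the tool feels an 8 N upward force, so the wall is probably tipping against the upright fingers. I'll back off and pitch the tool so the fingertips lead and push low.

Request:
jog_arm(
  rows=[-0.006,0,0,0,0,0,-0.012,0,0,0,0.1,0,-0.015,0,0,0,0.18,0,-0.015,0,0,0,0.18,0,-0.015,0,0.001,0,0.18,0],
  gripper=0.4,
)

```text
clock: 11.77
ee_pos: [0.5041, -0.1006, 0.0402]
eef_rot: [-3.119, -0.05, -0.197]
wrist_force: [-4.5, -0.1, -2.4]
opening: 0.396
finger_force: 2.3
```

```bash
python3 look.py t7.png; python3 -c "
from h import *
a=cv2.imread('pics/st7.png')[130:250,230:390];cv2.imwrite('pics/z7.png',cv2.resize(a,(800,600),interpolation=2))"
```

```text
Traceback (most recent call last):
  File "look.py", line 8, in <module>
    print(red.sum(),"x",X[red].min(),X[red].max(),"y",np.percentile(Y[red],[1,99]),"center",W[red].mean(0))
                        ~~~~~~~~~~^^
ValueError: zero-size array to reduction operation minimum which has no identity
```

View pics/z7.png

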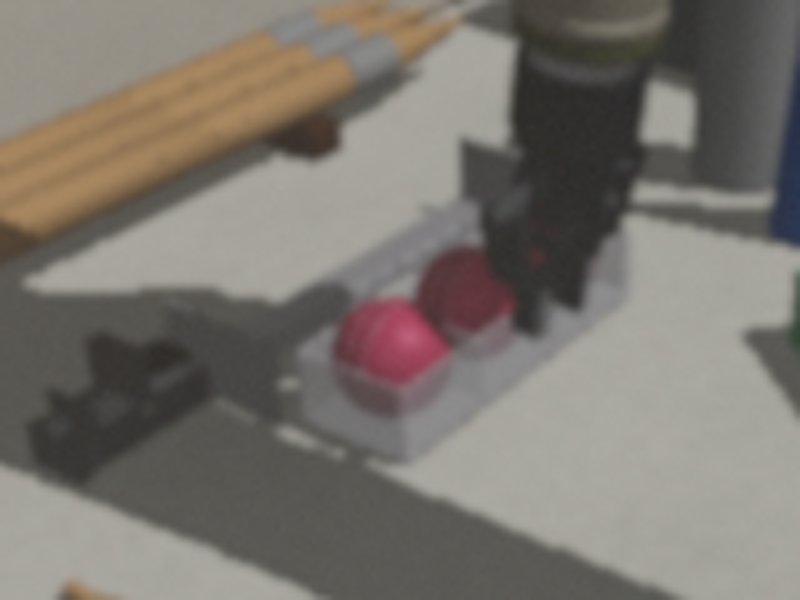

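```bash
python3 - <<'E'
from h import *
s=state();print(s)
M=R.from_rotvec(s["eef_rot"]).as_matrix();print(M.round(3))
for r in imaging.pinpoint("tray","side")[:3]: print(r["confidence"],ray("side",r["point"],0))
for r in imaging.pinpoint("ball_c_center","side")[:3]: print(r["confidence"],ray("side",r["point"],.0385))
E
```

```text
{'clock': 11.8667, 'q': array([ 0.03680752,  0.65627183,  0.10015294,  2.31162413, -1.04455545,
        0.10653154, -0.38870588]), 'joint_velocities': array([-0.01735416,  0.01255224,  0.00845913, -0.00649431, -0.00372145,
       -0.00285813,  0.00166056]), 'tau': array([  0.34168895, -64.7091651 ,   2.7044937 ,  -9.31460023,
        -0.28677592,  -0.62509289,  -0.07529247]), 'ee_pos': array([ 0.5045508 , -0.10048948,  0.03902477]), 'eef_rot': array([-3.11993121, -0.05169002, -0.19538564]), 'wrist_force': array([-4.0738962 , -0.50008329, -0.94790161]), 'torque': array([-0.15797406,  1.14420404,  0.13086961]), 'finger_force': 2.1413538604974747, 'opening': 0.3992097100155191}
[[ 0.992  0.034  0.124]
 [ 0.032 -0.999  0.017]
 [ 0.125 -0.013 -0.992]]
0.97 [ 0.30577444 -0.18652946  0.        ]
0.65 [ 0.56124801 -0.10777152  0.        ]
0.61 [ 0.54973366 -0.01130957  0.0385    ]
0.3 [0.34127914 0.26403849 0.0385    ]
```

Request:
jog_arm(
  rows=[-0.005,0,-0.02,0,-0.05,0,-0.01,0,-0.05,0,-0.12,0,-0.01,0,-0.08,0,-0.12,0,-0.01,0,-0.08,0,-0.12,0,-0.01,0,-0.08,0,-0.12,0],
)

```text
clock: 12.38
ee_pos: [0.488, -0.1014, 0.1193]
eef_rot: [-3.131, -0.06, -0.018]
wrist_force: [-0.5, -0.6, 0.1]
opening: 0.398
finger_force: 0.0
```

```bash
python3 -c "
from h import *
go([.47,-.096,.12],1.5);print(state()['q'])"
```

```text
shift [-0.0178 -0.0061 -0.0009] turn [-0.0102 -0.0117  0.0119] ee [ 0.488  -0.1014  0.1193] f [-0.5 -0.6  0.1] t 12.3833
[-0.33260242  0.59070434  0.63878671  2.24488434 -0.76274741  0.52126693
 -0.62372242]
```

```bash
sed -i 's/^print(red.sum.*$/print(red.sum()); red.any() and print("x",X[red].min(),X[red].max(),"y",np.percentile(Y[red],[1,99]))/' look.py; python3 look.py t8.png; python3 -c "
from h import *
for c in('side','top'):
  for r in imaging.boxes_of('ball_a_center',c)+imaging.boxes_of('tray',c): print(c,r)"
```

```text
0
tray side 0.85 [ 0.563 -0.101  0.   ]
tray side 0.57 [ 0.31  -0.196  0.   ]
tray top 0.89 [ 0.3   -0.202  0.   ]
stop_plate side 0.89 [0.666 0.041 0.06 ]
stop_plate top 0.67 [0.665 0.04  0.06 ]
ball_a_center side 0.7 [0.471 0.239 0.038]
ball_a_center side 0.53 [ 0.569 -0.182  0.038]
[ 0.48506631 -0.10232543  0.11693698] [-0.60657924 -1.24560748 -0.26381287] 12.7833
side {'extent': [330.0, 170.7, 351.3, 183.6], 'confidence': 0.63}
side {'extent': [202.6, 289.8, 248.9, 329.3], 'confidence': 0.62}
side {'extent': [288.8, 170.1, 357.3, 224.7], 'confidence': 0.75}
side {'extent': [235.5, 159.1, 336.6, 227.8], 'confidence': 0.29}
top {'extent': [348.6, 225.8, 414.6, 306.3], 'confidence': 0.87}
top {'extent': [422.8, 186.3, 456.5, 215.2], 'confidence': 0.67}
```

View pics/ct8.png

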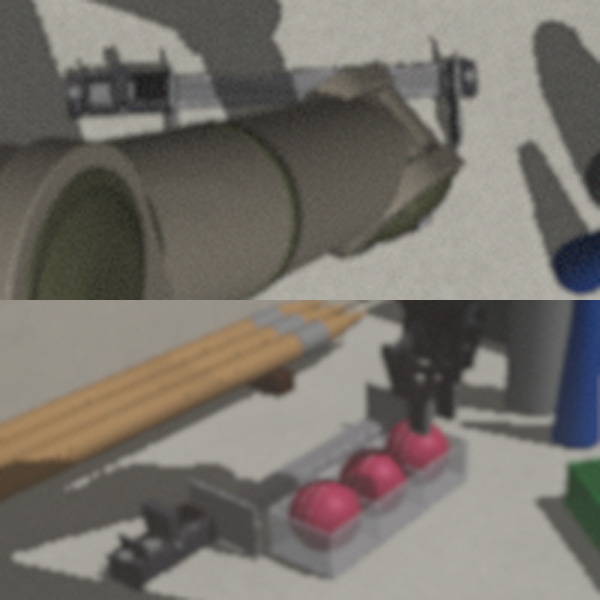

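```bash
python3 - <<'E'
from h import *
g=lambda x,y,z=0:ray("side",(200+x/3-.33,130+(y-300)/3-.33),z).round(4)
A,B,C=g(335,577),g(467,487),g(270,555);print(A,B,C,np.linalg.norm(A-B),np.linalg.norm(A-C),np.degrees(np.arctan2(-(A-B)[0],(A-B)[1])))
print(g(335,522,.05),g(467,440,.05))
# same on first side image for reference: crop s5c (400x300 scale4, off 200,100)
h=lambda x,y,z=0:ray("side",(200+x/4-.4,100+y/4-.4),z).round(4)
A,B=h(460,503),h(652,368);print("s5",A,B,np.linalg.norm(A-B),np.degrees(np.arctan2(-(A-B)[0],(A-B)[1])))
go([.49,-.098,.06],1.5)
E
```

```text
[0.5148 0.0146 0.    ] [ 0.5144 -0.1969  0.    ] [0.5893 0.0262 0.    ] 0.21150037825025278 0.07539767900937006 -0.10836068312183392
[ 5.253e-01 -2.000e-04  5.000e-02] [ 0.5227 -0.2064  0.05  ]
s5 [0.4969 0.021  0.    ] [ 0.4975 -0.2133  0.    ] 0.23430076824457916 0.14672382655285568
shift [ 0.0044 -0.0033  0.0575] turn [-0.0137 -0.0068  0.008 ] ee [ 0.4853 -0.1022  0.1174] f [-0.1  0.1  0.5] t 12.9833
```

Request:
jog_arm(
  rows=[0,-0.003,0.035,-0.014,-0.007,0.008,0,-0.003,0.07,-0.014,-0.007,0.008,0,-0.003,0.095,-0.014,-0.007,0.008,0,-0.003,0.107,-0.014,-0.007,0.008,0,-0.003,0.107,-0.014,-0.007,0.008,0,-0.003,0.107,-0.014,-0.007,0.008],
  gripper=0.3,
)

```text
clock: 13.48
ee_pos: [0.4856, -0.0979, 0.0104]
eef_rot: [-3.141, -0.04, 0.002]
wrist_force: [0.3, -0.1, 0.1]
opening: 0.3
finger_force: 0.0
```

```bash
python3 -c "
from h import *
go([.505,-.098,.012],1.5);print(state()['q'])"
```

```text
shift [ 0.0194  0.0006 -0.0016] turn [-0.0001  0.0011 -0.0005] ee [ 0.4856 -0.0979  0.0104] f [ 0.3 -0.1  0.1] t 13.4833
[-0.12393534  0.74259235  0.31007574  2.28410769 -0.98505922  0.25009054
 -0.46658656]
```

Request:
jog_arm(
  rows=[0.01,0,0,0,0,0,0.018,0,0,0,0.02,0,0.022,0,0,0,0.04,0,0.026,0,0,0,0.04,0,0.03,0,0,0,0.04,0,0.034,0,0,0,0.04,0,0.038,0,0,0,0.04,0],
)

```text
clock: 14.07
ee_pos: [0.5218, -0.0962, 0.0117]
eef_rot: [-3.14, -0.042, -0.058]
wrist_force: [-8.5, -0.5, 4.4]
opening: 0.299
finger_force: 4.3
```

```bash
python3 -c "
from h import *
go([.555,-.098,.012],1.5);print(state()['q'])"
```

```text
shift [0.0331 0.0026 0.0009] turn [-0.0007 -0.0371  0.0003] ee [ 0.5218 -0.0962  0.0117] f [-8.5 -0.5  4.4] t 14.0667
[-0.12742381  0.74748506  0.30709703  2.23138884 -0.96738888  0.25869132
 -0.49951276]
```

Request:
jog_arm(
  rows=[0.004,0,0,0,0,0,0.008,0,0,0,0,0,0.012,0,0,0,0,0,0.016,0,0,0,0,0,0.02,0,0,0,0,0,0.024,0,0,0,0,0,0.028,0,0,0,0,0,0.032,0,0,0,0,0],
)

```text
clock: 14.73
ee_pos: [0.5563, -0.0954, 0.0121]
eef_rot: [-3.141, -0.043, -0.063]
wrist_force: [-3.7, -0.8, -3.3]
opening: 0.3
finger_force: 1.8
```

Request:
jog_arm(
  rows=[0.002,0,0,0,0,0,0.004,0,0,0,0,0,0.006,0,0,0,0,0,0.006,0,0,0,0,0],
)

```text
clock: 15.07
ee_pos: [0.5618, -0.0954, 0.0121]
eef_rot: [-3.141, -0.042, -0.062]
wrist_force: [-4.9, 0.1, -2.2]
opening: 0.299
finger_force: 2.1
```

Request:
jog_arm(
  rows=[0.002,0,0,0,0,0,0.003,0,0,0,0,0,0.004,0,0,0,0,0,0.004,0,0,0,0,0],
)

```text
clock: 15.4
ee_pos: [0.5619, -0.0954, 0.0121]
eef_rot: [-3.139, -0.041, -0.054]
wrist_force: [-15.3, -1.0, 5.9]
opening: 0.3
finger_force: 7.5
```

Request:
jog_arm(
  rows=[0.002,0,0,0,0,0,0.003,0,0,0,0,0,0.003,0,0,0,0,0],
)

```text
clock: 15.65
ee_pos: [0.5619, -0.0953, 0.012]
eef_rot: [-3.138, -0.04, -0.047]
wrist_force: [-22.8, -0.8, 11.6]
opening: 0.3
finger_force: 11.7
```

Request:
jog_arm(
  rows=[-0.02,0,0,0,0,0,-0.04,0,-0.01,0,-0.04,0,-0.05,0,-0.05,0,-0.04,0,-0.05,0,-0.09,0,-0.04,0,-0.05,0,-0.13,0,-0.04,0,-0.05,0,-0.15,0,-0.04,0],
)

```text
clock: 16.15
ee_pos: [0.5149, -0.0977, 0.1646]
eef_rot: [3.14, 0.04, 0.009]
wrist_force: [0.1, -0.7, 0.1]
opening: 0.296
finger_force: 0.0
```

```bash
python3 look.py t9.png; python3 -c "
from h import *
go([.66,.18,.16],91.5);print(state()['q'])"
```

```text
0
tray side 0.72 [ 0.309 -0.19   0.   ]
tray side 0.6 [ 0.638 -0.098  0.   ]
tray side 0.44 [ 0.667 -0.216  0.   ]
tray top 0.9 [ 0.299 -0.202  0.   ]
stop_plate side 0.75 [0.666 0.038 0.06 ]
stop_plate side 0.49 [0.585 0.005 0.06 ]
stop_plate top 0.55 [0.666 0.046 0.06 ]
ball_a_center side 0.7 [ 0.633 -0.189  0.038]
[ 0.5128243  -0.09663998  0.15949454] [-0.01342936  0.65927008 -0.7126242 ] 16.55
shift [ 0.1545 -0.2726 -0.0008] turn [-5.0000e-04  1.3000e-03 -1.5703e+00] ee [ 0.5128 -0.0966  0.1595] f [-0.   0.7 -0.7] t 16.55
[-0.42000746  0.56593709  0.73933205  2.15957552 -0.64136736  0.64683793
 -0.77037576]
```

View pics/ct9.png

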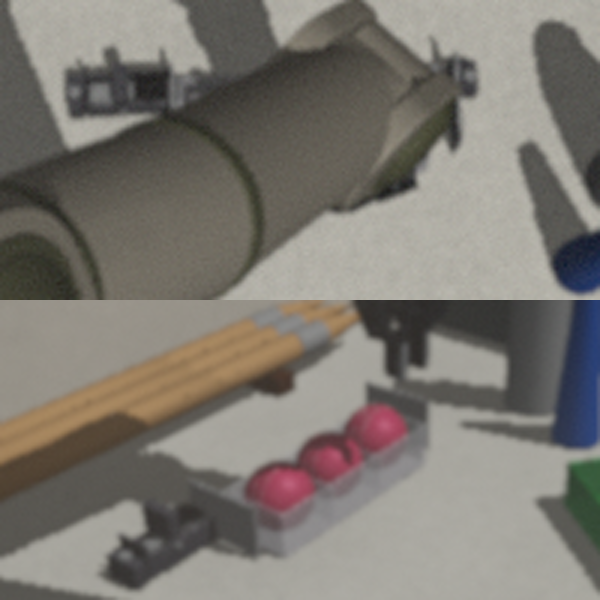

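The tray is fully between the plates with its long side on the bar and the balls in their pockets. Next I'll put the closed fingertip in the slot above the pad and push the plate.

```bash
python3 -c "
from h import *
go([.6635,.064,.13],91.5)"
```

```text
shift [ 0.1549 -0.1566  0.0292] turn [-5.0000e-04  1.3000e-03 -1.5703e+00] ee [ 0.5128 -0.0966  0.1595] f [-0.   0.7 -0.7] t 16.55
```

Request:
jog_arm(
  rows=[0.155,-0.1566,0.029,0,0,-1.5703,0.155,-0.1566,0.029,0,0,-1.5703,0.155,-0.1566,0.029,0,0,-1.5703,0.155,-0.1566,0.029,0,0,-1.5703,0.155,-0.1566,0.029,0,0,-1.5703,0.155,-0.1566,0.029,0,0,-1.5703,0.155,-0.1566,0.029,0,0,-1.5703,0.155,-0.1566,0.029,0,0,-1.5703,0.155,-0.1566,0.029,0,0,-1.5703,0.155,-0.1566,0.029,0,0,-1.5703,0.155,-0.1566,0.029,0,0,-1.5703,0.155,-0.1566,0.029,0,0,-1.5703],
  gripper=0,
)

```text
clock: 17.55
ee_pos: [0.6634, 0.0637, 0.13]
eef_rot: [-2.263, -2.178, 0.002]
wrist_force: [0.1, -0.6, -0.1]
opening: -0.002
finger_force: 0.0
```

```bash
python3 -c "
from h import *
go([.6635,.064,.047],91.5);print(state()['q'])"
```

```text
shift [0.0003 0.0002 0.083 ] turn [-0.0016  0.0005 -0.0645] ee [0.6634 0.0637 0.13  ] f [ 0.1 -0.6 -0.1] t 17.55
[-0.37211392  0.66214899  0.30070938  1.8357621  -0.2902376   0.68836276
  0.05643665]
```

Request:
jog_arm(
  rows=[0,0,0.03,0,0,-0.0645,0,0,0.055,0,0,-0.0645,0,0,0.075,0,0,-0.0645,0,0,0.083,0,0,-0.0645,0,0,0.083,0,0,-0.0645],
)

```text
clock: 17.97
ee_pos: [0.6622, 0.0635, 0.0454]
eef_rot: [-2.197, -2.242, 0.006]
wrist_force: [-0.2, 0.3, 0.6]
opening: -0.004
finger_force: 0.0
```

Request:
jog_arm(
  rows=[-0.004,0,0,0,0,0,-0.008,0,0,0,0,0,-0.012,0,0,0,0,0,-0.016,0,0,0,0,0,-0.02,0,0,0,0,0],
)

```text
clock: 18.38
ee_pos: [0.6648, 0.0449, 0.0493]
eef_rot: [2.197, 2.245, 0.003]
wrist_force: [1.0, 5.7, -0.5]
opening: 0.0
finger_force: 2.6
```

Request:
jog_arm(
  rows=[-0.004,0,0.001,0,0,0,-0.008,0,0.002,0,0,0,-0.012,0,0.002,0,0,0,-0.016,0,0.002,0,0,0,-0.02,0,0.002,0,0,0,-0.024,0,0.002,0,0,0,-0.024,0,0.002,0,0,0],
)

```text
clock: 18.97
ee_pos: [0.6658, 0.0228, 0.0481]
eef_rot: [-2.196, -2.246, -0.007]
wrist_force: [-1.3, 10.4, 7.3]
opening: -0.003
finger_force: 4.9
```

Request:
jog_arm(
  rows=[-0.002,0,0,0,0,0,-0.004,0,0,0,0,0,-0.006,0,0,0,0,0,-0.006,0,0,0,0,0],
)

```text
clock: 19.3
ee_pos: [0.666, 0.017, 0.0481]
eef_rot: [-2.196, -2.246, -0.007]
wrist_force: [-0.7, 10.1, 6.1]
opening: 0.001
finger_force: 5.2
```

Request:
jog_arm(
  rows=[-0.002,0,0,0,0,0,-0.004,0,0,0,0,0,-0.006,0,0,0,0,0,-0.006,0,0,0,0,0],
)

```text
clock: 19.63
ee_pos: [0.6661, 0.0139, 0.0481]
eef_rot: [-2.192, -2.247, -0.009]
wrist_force: [-0.6, 17.6, 6.8]
opening: 0.002
finger_force: 8.8
```

Request:
jog_arm(
  rows=[-0.002,0,0,0,0,0,-0.004,0,0,0,0,0,-0.004,0,0,0,0,0],
)

```text
clock: 19.88
ee_pos: [0.666, 0.0138, 0.0481]
eef_rot: [-2.187, -2.248, -0.013]
wrist_force: [-2.5, 27.1, 8.9]
opening: -0.002
finger_force: 13.4
```

Request:
jog_arm(
  rows=[0.01,0,0,0,0,0,0.014,0,-0.02,0,0,0,0.014,0,-0.06,0,0,0,0.014,0,-0.1,0,0,0,0.05,0,-0.14,0,0,0,0.09,0,-0.15,0,0,0,0.13,0,-0.15,0,0,0,0.17,0,-0.15,0,0,0,0.2,0,-0.15,0,0,0,0.2,0,-0.15,0,0,0],
)

```text
clock: 20.72
ee_pos: [0.6599, 0.2139, 0.1968]
eef_rot: [-2.186, -2.253, -0.006]
wrist_force: [-0.7, 1.0, -0.8]
opening: 0.002
finger_force: 0.0
```

```bash
python3 look.py t10.png; python3 -c "
from h import *
p=cv2.imread('pics/t10.png')[125:200,250:410];s=cv2.imread('pics/st10.png')[140:230,230:360]
cv2.imwrite('pics/z10.png',np.vstack([cv2.resize(p,(480,225),interpolation=2),cv2.resize(s,(480,332),interpolation=2)]))
for c in('top','side'):
  for n in('fixed_plate','stop_block','stop_outer'):
    for r in imaging.pinpoint(n,c)[:1]: print(n,c,r['confidence'],ray(c,r['point'],.031 if 'outer' in n else .06))"
```

```text
931
x 0.5778137746559989 0.6383002077712547 y [-0.22200868 -0.02055868]
tray side 0.8 [ 0.626 -0.123  0.   ]
tray side 0.61 [ 0.303 -0.188  0.   ]
tray top 0.94 [ 0.293 -0.199  0.   ]
tray top 0.58 [ 0.615 -0.048  0.   ]
stop_plate side 0.93 [0.66  0.004 0.06 ]
stop_plate top 0.62 [0.662 0.004 0.06 ]
stop_plate top 0.62 [ 0.649 -0.064  0.06 ]
ball_a_center side 0.8 [ 0.625 -0.206  0.038]
ball_a_center top 0.77 [ 0.62  -0.19   0.038]
[0.66123203 0.20218185 0.19650133] [-1.05596298 -0.3158036  -0.02874661] 21.1167
fixed_plate top 0.92 [ 0.67731862 -0.24059698  0.06      ]
stop_block top 0.57 [0.66366812 0.04550071 0.06      ]
stop_outer top 0.75 [0.66403588 0.09065146 0.031     ]
fixed_plate side 0.57 [ 0.68192632 -0.24148703  0.06      ]
stop_block side 0.96 [0.6774698  0.03705049 0.06      ]
```

View pics/z10.png

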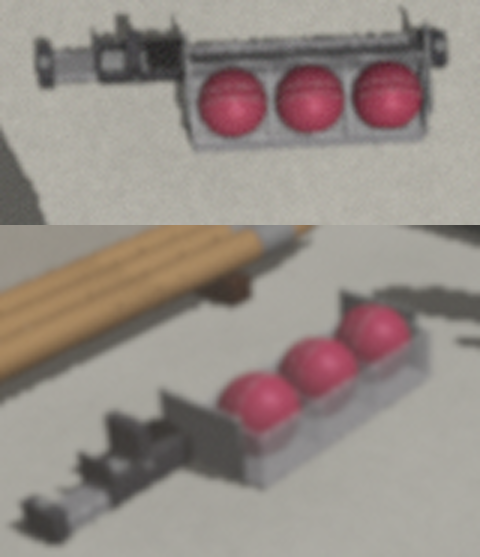

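```bash
python3 - <<'E'
from h import *
import scipy.cluster.vq as q
L=lambda f:cv2.imread("pics/"+f,0).astype(np.float32)
def match(a,b,box,dx):
    x0,y0,x1,y1=box;t=cv2.resize(a[y0:y1,x0:x1],None,fx=10,fy=10,interpolation=2)
    X0,X1=x0+dx[0],x1+dx[1];s=cv2.resize(b[y0-5:y1+5,X0:X1],None,fx=10,fy=10,interpolation=2)
    r=cv2.matchTemplate(s,t,cv2.TM_CCOEFF_NORMED);_,m,_,l=cv2.minMaxLoc(r)
    return m,X0+l[0]/10,y0-5+l[1]/10
# stop block region in t10 (z10 crop: x 95..185 /3 +250)
box=(281,131,306,150)
x,y=box[:2]
for f,dx in(("t8.png",(-25,-5)),("t9.png",(-25,-5)),("t2.png",(-4,30))):
    m,X,Y=match(L("t10.png"),L(f),box,dx)
    c=np.array([12.5,9.5])
    A=ray("top",np.array([x,y])+c,.045);B=ray("top",np.array([X,Y])+c,.045);print(f,m,X-x,Y-y,(B-A).round(4))
p=cv2.imread("pics/t10.png").astype(int)
red=((p[...,2]-p[...,1]>45)&(p[...,2]>90));v,u=np.nonzero(red[130:190,300:400]);pts=np.c_[u+300.,v+130.]
k,l=q.kmeans2(pts,np.array([[327.,158],[353,158],[379,157]]),minit='matrix')
W=np.array([ray("top",c,.0385+.01) for c in k]);print(W.round(4),"yaw",np.degrees(np.arctan2(-(W[0]-W[2])[0],(W[0]-W[2])[1])))
g=lambda x,y,z:ray("top",(250+x/3-.33,125+y/3-.33),z).round(4)
print("tray front bottom",g(195,152,0),g(425,138,0),"bar back",g(60,47,.0175),"plates",g(183,60,.06),g(424,60,.06))
E
```

```text
t8.png 0.982231616973877 -14.0 0.9000000000000057 [-0.0018  0.0415  0.    ]
t9.png 0.9818843007087708 -14.0 0.9000000000000057 [-0.0018  0.0415  0.    ]
t2.png 0.9884960055351257 9.800000000000011 -0.5 [ 0.0009 -0.029   0.    ]
[[ 0.6082 -0.0457  0.0485]
 [ 0.6101 -0.1217  0.0485]
 [ 0.6128 -0.1979  0.0485]] yaw 1.7310122234271483
tray front bottom [ 0.5717 -0.0068  0.    ] [ 0.5815 -0.2392  0.    ] bar back [0.6793 0.1273 0.0175] plates [0.65   0.0028 0.06  ] [ 0.6455 -0.2321  0.06  ]
```

```bash
python3 - <<'E'
from h import *
import scipy.cluster.vq as q
for f in("st9.png","st10.png"):
    p=cv2.imread("pics/"+f).astype(int);red=((p[...,2]-p[...,1]>45)&(p[...,2]>90))[150:215,270:345].astype(np.uint8)
    n,_,st,c=cv2.connectedComponentsWithStats(red)
    v,u=np.nonzero(red);k,_=q.kmeans2(np.c_[u+270.,v+150.],np.array([[293.,193],[310,183],[326,173]]) if f=="st9.png" else np.array([[300.,188],[316,178],[331,168]]),minit='matrix')
    W=np.array([ray("side",x,.05) for x in k]);print(f,k.round(1).tolist(),W.round(4).tolist(),"rack x",(W@ex).round(4),"rack y",(W@ey).round(4))
s=state();print(s["wrist_force"],s["clock"])
E
```

```text
st9.png [[294.3, 192.0], [311.1, 183.0], [325.6, 172.1]] [[0.6078, -0.0171, 0.05], [0.6048, -0.0885, 0.05], [0.6157, -0.1713, 0.05]] rack x [0.6071 0.6023 0.611 ] rack y [-0.033  -0.1043 -0.1874]
st10.png [[301.0, 187.1], [316.7, 177.7], [331.2, 168.7]] [[0.612, -0.0508, 0.05], [0.6135, -0.1248, 0.05], [0.6164, -0.2012, 0.05]] rack x [0.6104 0.6101 0.611 ] rack y [-0.0668 -0.1408 -0.2173]
[-1.04124943 -0.33747279 -0.11828189] 21.4167
```

```bash
python3 -c "
from h import *
print(workorder.job_done())"
```

```text
the job is handed in; nothing more can be done
None
```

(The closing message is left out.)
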